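# Set the loaf cradle and hold its spring jaw open

### The job

Make the loaf cradle ready for the next loaf. First turn the handwheel clockwise, re-gripping as often as needed and without pushing the end stop itself, until the end stop's index finger is level with the marker clip on its side, and let the wheel go; then pull the spring jaw's handle out until the jaw's index finger is level with the other marker clip, and keep holding it there: finish with the jaw still held at its mark, because it springs back when released. Leave the tub, the jar and the spatula where they are.

Things in the scene. Friction and masses are not known exactly. Their poses are not given: they have to be found in the camera images.
- cradle: fixed wooden board 460 (own y) x 220 x 20 mm on the table, with guide rods along y. Origin: centre of its underside. Slide direction = its y: grey gearbox with handwheel at the +y end (robot's left), spring jaw with bar handle at the -y end. A metal scale strip with two marker clips runs along its far (+x) edge
- wheel: black level handwheel, 94 mm across, on the gearbox; raised grip bar across it 74 long, 16 wide, 30 mm tall (rim top 21 mm below bar's middle). Origin: on the vertical axis at bar's middle, 125 mm above table; x along the bar. Light friction (about 0.15 N m), stays where left; 1 rad clockwise from above moves the stop 12 mm to cradle +y (anticlockwise: back). 1.8 to 4 rad clockwise needed
- stop: end stop on the wheel's side: aluminium block with upright plate 120 mm across, top 93 mm above the table, driven along the cradle's y by the handwheel only. Origin: tip of its small dark index finger (5 mm wide) pointing to the scale strip on the far edge, 33 mm above the table; axes as the cradle's
- stop_clip: marker clip for the end stop, the one nearer the handwheel: small fixed dark steel clip, 8 mm wide along the scale, 20 mm tall, with a 12 mm round pin, on the board's far edge. Origin: centre of its underside; axes as the cradle's. Level with it means: the stop's index tip has the same cradle y as this origin
- jaw: spring jaw: aluminium carriage with upright plate and a steel bow handle. Origin: middle of the handle's 16 mm round bar, which runs along cradle x, 72 mm clear between its legs, 92 mm above the table, 32 mm free under it; axes as cradle's. Jaw plate: 79 mm from the bar to +y, top 90 mm above table. Slides up to 95 mm to cradle -y; a spring pulls it back (6 N at rest, 1 N more per 10 mm)
- jaw_index (a point): the tip of the spring jaw's small dark index finger (5 mm wide) that points to the scale strip, 45 mm above the table; it moves with the jaw, 80 mm from the handle bar towards +y of the cradle
- jaw_clip: marker clip for the spring jaw, the one farther from the handwheel, same form as the other. Origin: centre of its underside; axes as the cradle's. Level with it means: the jaw's index tip has the same cradle y as this origin; 35 to 75 mm out from the jaw's rest
- tub: bystander: loose open yellow plastic tub, 110 x 90 x 60 mm, beyond the cradle; origin at the centre of its underside
- jar: bystander: loose closed glass jar, 70 mm diameter, 100 mm tall, beyond the cradle; origin at the centre of its underside
- spatula: bystander: loose spatula lying between the robot and the cradle

How it is judged:
On the way, in this order (a step that is already met when the one before it is completed fails the run):
1. the end stop's index is level with its clip (within 5 mm) and the wheel has been let go (y of stop in the frame of stop_clip between -0.005 and 0.005 m and contact force between the fingers and wheel below 0.5 N), for 0.2 s.
2. the jaw's index has been pulled level with its clip (within 5 mm) (y of jaw_index in the frame of jaw_clip between -0.005 and 0.005 m), for 0.2 s.
At the end, for the whole second after the job is handed in: Through the last second the end stop's index and the jaw's index are each within 5 mm (along the cradle) of their clips, the jaw is at rest and held by the gripper's fingers (at least 3 N), and no bystander props it (all of step 2 and y of stop in the frame of stop_clip between -0.005 and 0.005 m and linear speed of jaw below 0.01 m/s and contact force between the fingers and jaw above 3 N and contact force between jaw and tub below 0.2 N and contact force between jaw and jar below 0.2 N and contact force between jaw and spatula below 0.2 N); the arm keeps its last pose, push and grip.
It fails at once if the end stop is pushed directly instead of by its handwheel (contact force between any of the fingers, the arm and stop above 3 N).
It fails at once if a bystander is moved by more than 30 mm (distance of any of tub, jar, spatula from where it was at the start of the episode above 0.03 m).
It also fails if it takes over 64 s, if anything falls off the work surface, if the arm or the gripper's body presses on something with over 40 N, if the wrist force passes 120 N, or if a joint passes its speed limit or range.

### The arm

A 6-joint arm with a two-finger parallel gripper is mounted at the origin on the work surface. World frame = base frame: x ahead of the robot, y to its left, z up, the work surface at z = 0. Lengths are in m, angles in rad, forces in N, time in s.
With the tool pointing down it reaches from about 0.25 to 0.775 m from the base axis. Payload 4 kg.
Tool frame: the origin (TCP) lies on the centre line of the jaws, within the pads' length; the fingertips stand 14 mm ahead of it and the grasp point (between the pads) lies 5 mm behind it (robot.tcp_to_tips is the distance from the TCP to the fingertips, in m); z points along the fingers, y is the line along which they close (so a half turn about z gives the same grasp; the last joint's range is limited). The gripper opens to 94 mm and grips with 3 to 60 N. Pads are 16 mm wide; open, the fingers measure 119 mm over their backs; the gripper's body (75 mm by 177 mm) begins 78 mm behind the grasp point.
Start: joints at [-1.271, 0.087, 1.371, -0, 1.684, -0.103], TCP at [0.216, -0.506, 0.22] pointing down, gripper open.
Joint ranges: [-3.1, 3.1], [-0.76, 2.03], [0.27, 2.55], [-1.08, 4.22], [0.17, 2.65], [-2.57, 2.57]. Speed limits (rad/s): [2.79, 2.79, 3.14, 3.14, 3.14, 3.14].

### API

Orientations are given as [roll, pitch, yaw] about the fixed x, y, z axes, in that order (R = Rz(yaw) Ry(pitch) Rx(roll)).
In Python, from bench import robot gives the robot as it stands.
- The arm moves only by the tool carry_out, never from a script. Its argument "increments" is a list of rows, each a list of 3 entries, a list of its own where there are three numbers: the closure in counts, from 0 (fully open) to 255 (shut), then the shift along the tool's x, y, z in mm, then the turn about the tool's z in degrees. In form: [[fingers, [dx, dy, dz], twist], ...]. A call has 1 to 8 rows; each row shifts and turns the commanded pose from where the row before left it, along the tool's axes as they then stand; what a row does not reach is not made up. A row lasts 1/10 s, in which the tool goes at most 50 mm and 8.59 degrees, less where a joint would pass 70% of its speed; a pose out of reach is approached as far as the arm can. A call with a gripper value outside its range is refused whole. The fingers move at their own pace and stop on an object; the grip force is fixed at half the most. Time passes only in rows, so rows that do not move let the fingers close. It gives the time, the measured TCP pose, the force, the opening and the grip force at its end, in the units of the state.
- robot.get_obs(): the state, without advancing time (a new reading comes with each control period).
- robot.snapshot(name): name is "side" or "top"; returns the picture (400x640x3 uint8, blue, green, red); there is no depth.
- robot.get_calibration(name): a dict with "vfov" (degrees; the focal length in pixels is half the picture's height over the tangent of half this angle, whatever the lens; pixels are square), "cx", "cy" (the principal point, pixels), "T" (4x4, takes a point from camera to world coordinates). Camera axes: x right, y down, z forward; pixel columns grow to the right and rows downward; lengths in m; the calibration is good to about 2 mm. A picture is of the moment at which its call begins. get_calibration takes no time and is no camera call.
- robot.close_job(): hands the job in; it is judged then, once.
The state is a dict: "time": time; "joint_positions": joint angles; "qvel": joint speeds; "joint_torque": joint torques, N m; "tool_pos": TCP position; "ee_rot": TCP orientation; "wrist_force": force on the tool from outside, world axes, zero at the start; "wrist_torque": the same for the moment, N m; "width": finger opening in m; "finger_force": force on a finger pad.
Only numpy, scipy, OpenCV 4.12 (cv2) and the standard library are available. Lean on these libraries where they do the work, as an engineer would, in place of code of your own. Each camera call takes 0.05 s, during which the arm holds its last target. There are 200 camera calls.

## Working session

There is one attempt and no reset: what is moved stays moved. The work goes in short steps, Python scripts to look and compute and a tool call to move; the robot and the scene stay as the last step left them, time stands still between calls to the robot, and variables do not carry over. Pictures are saved under pics/ and viewed, at most 10 in all, crops included, and the job is handed in when it is done.

Besides the shell and the picture viewer there is one more tool, called after "Emit:" in YAML: its name, and indented under it one key for each argument. carry_out: Moves the arm, as the interface text tells. Its arguments: {"type":"object","properties":{"increments":{"type":"array","items":{"type":"array"}}},"required":["increments"]}

```bash
mkdir -p pics
cat > h.py <<'E'
import numpy as np, cv2
from bench import robot
def cal(n):
    c=robot.get_calibration(n); f=200/np.tan(np.radians(c["vfov"])/2); return c,f,np.array(c["T"])
def px2w(n,u,v,z):
    c,f,T=cal(n); d=T[:3,:3]@np.array([(u-c["cx"])/f,(v-c["cy"])/f,1]); o=T[:3,3]
    return o+d*(z-o[2])/d[2]
def w2px(n,p):
    c,f,T=cal(n); q=T[:3,:3].T@(np.array(p)-T[:3,3]); return f*q[0]/q[2]+c["cx"],f*q[1]/q[2]+c["cy"]
def snap(n,name,box=None,s=1):
    im=robot.snapshot(n)
    if box: im=im[box[1]:box[3],box[0]:box[2]]
    im=cv2.resize(im,None,fx=s,fy=s,interpolation=cv2.INTER_CUBIC); cv2.imwrite("pics/"+name,im)
E
python3 - <<'E'
from h import *
np.set_printoptions(precision=3,suppress=True)
for n in("top","side"):
    snap(n,n+"0.png",s=1.25); c,f,T=cal(n); print(n,c["cx"],c["cy"],f,T)
o=robot.get_obs(); print(o["tool_pos"],o["ee_rot"],o["width"],o["time"])
E
```

```text
top 316.1277874059446 197.54004653398448 390.7739848469028 [[ 0.005 -0.983  0.185  0.428]
 [-0.999  0.001  0.033  0.011]
 [-0.033 -0.185 -0.982  0.926]
 [ 0.     0.     0.     1.   ]]
side 319.73800794602266 201.8219378503123 386.76803186218376 [[ 0.849 -0.28   0.447  0.265]
 [-0.528 -0.475  0.704 -0.455]
 [ 0.015 -0.834 -0.551  0.481]
 [ 0.     0.     0.     1.   ]]
[ 0.215 -0.506  0.218] [-3.14  -0.     0.403] 0.09392779162142241 0.1
```

View pics/top0.png

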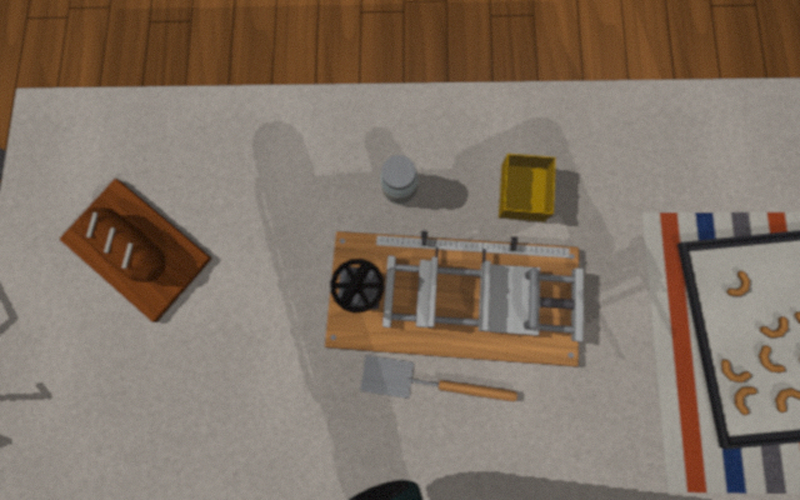

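View pics/side0.png

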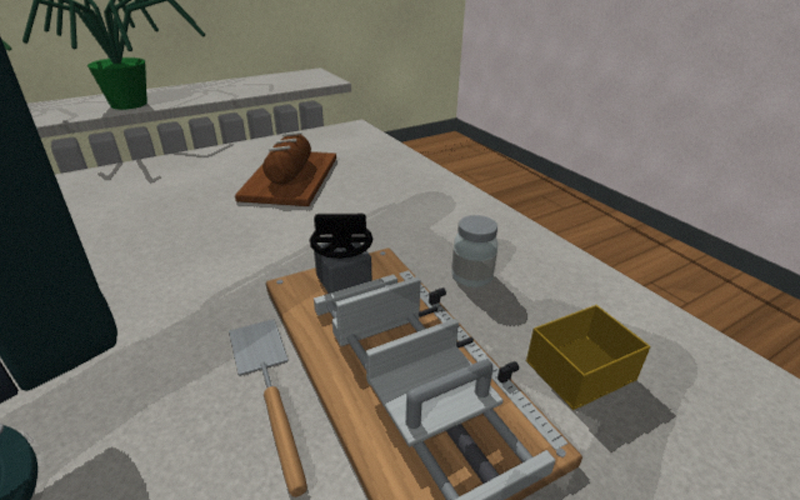

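Top: the wheel is at about (357,285), the clips at (424,237) and (514,242), and the handle bar at (533,300). The spatula lies near (440,385). I need closer crops.

Run:
```python
from h import *
print(robot.get_calibration("top").keys())
snap("top","t1.png",(255,180,475,300),3.6)
snap("side","s1.png",(240,160,480,340),3.3)
```

```text
dict_keys(['vfov', 'cx', 'cy', 'T'])
```

View pics/t1.png

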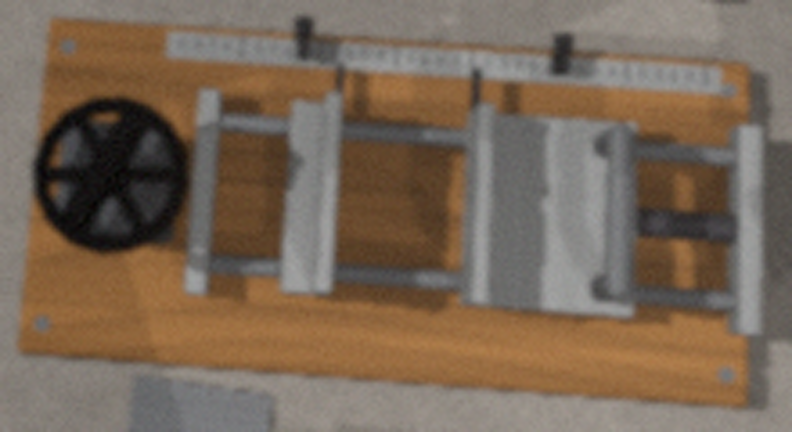

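View pics/s1.png

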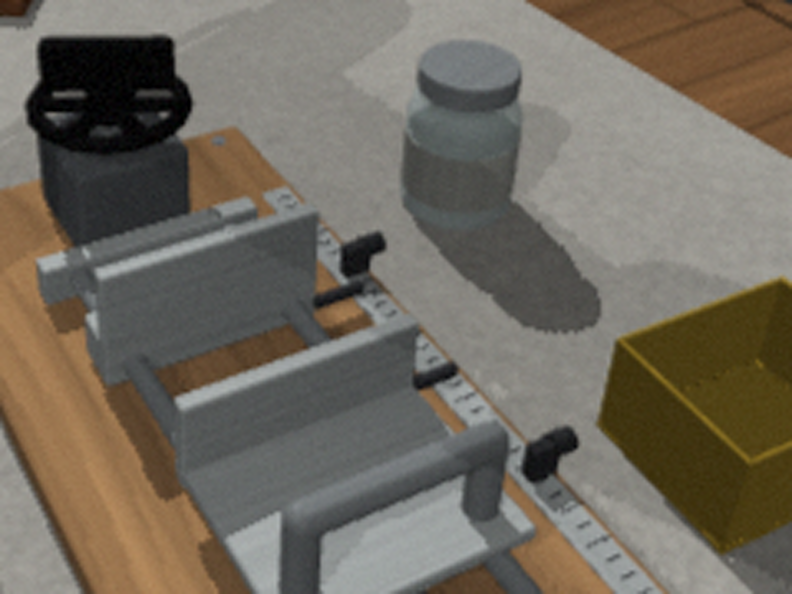

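```bash
cat >> h.py <<'E'
T=lambda u,v,z:px2w("top",255+(u+.5)/3.6-.5,180+(v+.5)/3.6-.5,z)
S=lambda u,v,z:px2w("side",240+(u+.5)/3.3-.5,160+(v+.5)/3.3-.5,z)
E
cat > m.py <<'E'
from h import *
np.set_printoptions(precision=4,suppress=True)
c=[T(*p,.02) for p in((52,18),(748,65),(745,407),(20,352))]
for i in range(4): d=c[(i+1)%4]-c[i]; print(c[i],np.linalg.norm(d),np.degrees(np.arctan2(d[1],d[0])))
print("center",sum(c)/4)
print("wheel rim z.104",T(112,174,.106), "hub",T(112,174,.125))
print("bar side",S(42,38,.14),S(173,38,.14))
print("clips top",T(304,40,.035),T(563,54,.035))
print("idx top",T(340,73,.033),T(477,73,.045))
print("clips side base",S(357,272,.02),S(540,480,.02))
print("idx side",S(370,287,.033),S(455,370,.045))
print("bar top",T(622,215,.1))
print("handle side",S(300,513,.1),S(487,432,.1))
E
python3 m.py
```

```text
[0.6298 0.1543 0.02  ] 0.45498380974839014 -94.05319825802059
[ 0.5976 -0.2996  0.02  ] 0.21624772130456787 175.88436237803327
[ 0.3819 -0.2841  0.02  ] 0.4538078758523135 86.09914818435404
[0.4128 0.1687 0.02  ] 0.21745628238056264 -3.805029916661008
center [ 0.5055 -0.0652  0.02  ]
wheel rim z.104 [0.5168 0.1028 0.106 ] hub [0.5147 0.1007 0.125 ]
bar side [0.4898 0.1268 0.14  ] [0.5516 0.0907 0.14  ]
clips top [ 0.6115 -0.012   0.035 ] [ 0.6021 -0.1777  0.035 ]
idx top [ 0.5902 -0.0351  0.033 ] [ 0.588  -0.1211  0.045 ]
clips side base [ 0.6122 -0.0096  0.02  ] [ 0.5975 -0.1784  0.02  ]
idx side [ 0.6011 -0.0362  0.033 ] [ 0.5911 -0.1196  0.045 ]
bar top [ 0.494  -0.1942  0.1   ]
handle side [ 0.4515 -0.1919  0.1   ] [ 0.5385 -0.1965  0.1   ]
```

Emit:
carry_out:
  increments:
    - [0,[34,-29,0],0]
    - [0,[34,-29,0],0]
    - [0,[34,-29,0],0]
    - [0,[34,-29,0],0]
    - [0,[34,-29,0],0]
    - [0,[34,-29,0],0]
    - [0,[34,-29,0],0]
    - [0,[34,-29,0],0]

```text
time: 1.0
tool_pos: [0.3752, -0.1842, 0.2195]
ee_rot: [3.141, -0.0, 0.402]
wrist_force: [0.5, -0.5, 0.1]
width: 0.094
finger_force: 0.0
```

Emit:
carry_out:
  increments:
    - [0,[34,-29,0],0]
    - [0,[34,-29,0],0]
    - [0,[34,-29,0],0]
    - [0,[34,-29,0],0]
    - [0,[34,-29,0],0]
    - [0,[34,-29,0],0]
    - [0,[34,-29,0],0]
    - [0,[0,0,0],-8.5]

```text
time: 1.8
tool_pos: [0.5152, 0.0986, 0.2183]
ee_rot: [-3.139, 0.0, 0.56]
wrist_force: [-0.1, -0.3, -1.3]
width: 0.0936
finger_force: 0.0
```

Emit:
carry_out:
  increments:
    - [0,[0,0,0],-8.5]
    - [0,[0,0,0],-8.5]
    - [0,[0,0,0],-8.5]
    - [0,[0,0,0],-8.5]
    - [0,[0,0,0],-8.5]
    - [0,[0,0,0],-8.5]
    - [0,[0,0,0],-8.5]
    - [0,[0,0,0],-8.5]

```text
time: 2.6
tool_pos: [0.5141, 0.0941, 0.2191]
ee_rot: [-3.141, 0.0, 1.744]
wrist_force: [-0.0, 0.4, -0.0]
width: 0.0942
finger_force: 0.0
```

Emit:
carry_out:
  increments:
    - [0,[0,0,0],-8.5]
    - [0,[0,0,0],-8.5]
    - [0,[0,0,0],-8.5]
    - [0,[0,0,0],-8.5]
    - [0,[0,0,0],-8.5]
    - [0,[0,0,0],-8.5]
    - [0,[0,0,0],0]

```text
time: 3.3
tool_pos: [0.5141, 0.0941, 0.2192]
ee_rot: [-3.141, -0.0, 2.628]
wrist_force: [0.3, 0.2, -0.0]
width: 0.094
finger_force: 0.0
```

```bash
cat > w.py <<'E'
from h import *
import sys
np.set_printoptions(precision=4,suppress=True)
o=robot.get_obs(); print(o["time"],o["tool_pos"],np.degrees(o["ee_rot"]),np.degrees(o["joint_positions"]),o["wrist_force"],o["width"],o["finger_force"])
if len(sys.argv)>1:
    from scipy.spatial.transform import Rotation as R
    t=np.array([float(a) for a in sys.argv[1:4]]); print("tool shift mm",1000*R.from_euler("xyz",o["ee_rot"]).as_matrix().T@(t-o["tool_pos"]))
E
python3 w.py .516 .102 .123
```

```text
3.3 [0.5141 0.0941 0.2192] [-179.9793   -0.0208  150.5612] [  4.1588   1.5268  82.2148  -0.0058  96.2872 -56.4031] [ 0.3494  0.2339 -0.0158] 0.09395261365160348 0.0
tool shift mm [ 2.2136  7.8384 96.188 ]
```

Emit:
carry_out:
  increments:
    - [0,[2,8,16],0]
    - [0,[0,0,30],0]
    - [0,[0,0,30],0]
    - [0,[0,0,20],0]
    - [0,[0,0,0],0]

```text
time: 3.8
tool_pos: [0.5147, 0.102, 0.1205]
ee_rot: [-3.139, -0.005, 2.625]
wrist_force: [-0.3, 0.7, -0.1]
width: 0.0939
finger_force: 0.0
```

Emit:
carry_out:
  increments:
    - [255,[0,0,0],0]
    - [255,[0,0,0],0]
    - [255,[0,0,0],0]
    - [255,[0,0,0],0]
    - [255,[0,0,0],0]
    - [255,[0,0,0],0]
    - [255,[0,0,0],0]
    - [255,[0,0,0],0]

```text
time: 4.6
tool_pos: [0.5165, 0.1021, 0.1234]
ee_rot: [3.142, -0.0, 2.628]
wrist_force: [0.9, 1.2, -0.1]
width: 0.0334
finger_force: 1.6
```

```bash
python3 w.py .516 .102 .123; python3 -c "
from h import *
snap('side','s2.png',(240,100,480,280),3.3)"
```

```text
4.6 [0.5165 0.1021 0.1234] [179.9961  -0.0024 150.5734] [  5.0065   4.2454  90.3389   0.0046  85.4155 -55.5672] [ 0.9398  1.2126 -0.1188] 0.03343238923746063 1.6321449726819992
tool shift mm [ 0.3528 -0.2986  0.4086]
```

View pics/s2.png

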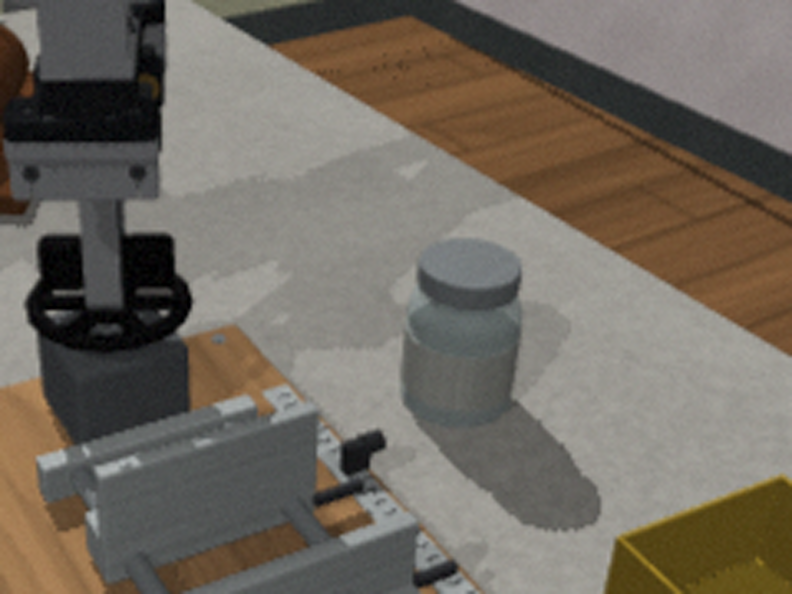

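The fingers straddle the bar and are still closing (33 mm). I'll finish the grip and then turn.

Emit:
carry_out:
  increments:
    - [255,[0,0,0],0]
    - [255,[0,0,0],0]
    - [255,[0,0,0],0]
    - [255,[0,0,0],0]
    - [255,[0,0,0],0]
    - [255,[0,0,0],0]

```text
time: 5.25
tool_pos: [0.5188, 0.1054, 0.1243]
ee_rot: [3.133, 0.002, 2.629]
wrist_force: [6.6, 10.3, -1.2]
width: 0.0159
finger_force: 35.9
```

Emit:
carry_out:
  increments:
    - [255,[0,0,0],3]
    - [255,[0,0,0],7]
    - [255,[0,0,0],8]
    - [255,[0,0,0],8]
    - [255,[0,0,0],8]
    - [255,[0,0,0],8]
    - [255,[0,0,0],8]
    - [255,[0,0,0],0]

```text
time: 6.05
tool_pos: [0.5186, 0.1053, 0.1243]
ee_rot: [3.135, -0.005, 1.755]
wrist_force: [6.8, 9.6, -0.9]
width: 0.0157
finger_force: 35.2
```

Emit:
carry_out:
  increments:
    - [255,[0,0,0],6]
    - [255,[0,0,0],8]
    - [255,[0,0,0],8]
    - [255,[0,0,0],8]
    - [255,[0,0,0],8]
    - [255,[0,0,0],8]
    - [255,[0,0,0],8]
    - [255,[0,0,0],8]

```text
time: 6.85
tool_pos: [0.5183, 0.1053, 0.1243]
ee_rot: [-3.14, -0.008, 0.67]
wrist_force: [5.0, 10.5, -0.4]
width: 0.0158
finger_force: 32.8
```

Emit:
carry_out:
  increments:
    - [255,[0,0,0],8]
    - [255,[0,0,0],0]
    - [255,[0,0,0],0]

```text
time: 7.15
tool_pos: [0.5183, 0.1054, 0.1243]
ee_rot: [-3.139, -0.008, 0.535]
wrist_force: [4.3, 10.2, 0.3]
width: 0.0156
finger_force: 32.3
```

```bash
python3 w.py; python3 -c "
from h import *
robot_s=robot.snapshot('side'); robot_t=robot.snapshot('top')
a=cv2.resize(robot_s[215:290,300:380],None,fx=7,fy=7,interpolation=cv2.INTER_CUBIC)
b=cv2.resize(robot_t[180:220,310:390],None,fx=7,fy=7,interpolation=cv2.INTER_CUBIC)
c=np.vstack([a,b]); c=cv2.resize(c,None,fx=5/7,fy=5/7,interpolation=cv2.INTER_AREA); cv2.imwrite('pics/st.png',c); print(c.shape)"
```

```text
7.15 [0.5183 0.1054 0.1243] [-179.8421   -0.4394   30.6525] [ 5.1338  4.2577 90.2236  0.3329 85.1903 64.4537] [ 4.3227 10.2426  0.3193] 0.01561770791991082 32.304845500329975
(575, 400, 3)
```

View pics/st.png

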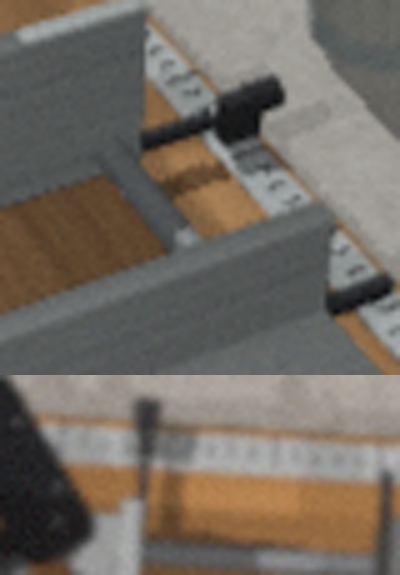

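```bash
python3 -c "
from h import *
uy=np.array([.0698,.9976,0])
f=lambda u,v,z:px2w('top',310+(u+.5)/5-.5,180+(v-375+.5)/5-.5,z)
g=lambda u,v,z:px2w('side',300+(u+.5)/5-.5,215+(v+.5)/5-.5,z)
for z in(.03,.04):
  for cl in((148,410,z),(148,425,z)): print('clip',f(*cl),f(*cl)@uy)
for p in((146,455),(144.5,490)): q=f(*p,.033);print('idx',q,q@uy)
print('side clip body',[ (g(238,y,z))@uy for y,z in((138,.02),(125,.03))],'idx end',g(212,124,.033),g(212,124,.033)@uy)
"
```

```text
clip [ 0.62249222 -0.0124942   0.03      ] 0.030985743260901526
clip [ 0.61531163 -0.01245238  0.03      ] 0.03052625574440031
clip [ 0.62031772 -0.01222756  0.04      ] 0.031099961733383835
clip [ 0.61321724 -0.01218621  0.04      ] 0.030645600430267875
idx [ 0.6004334  -0.01136073  0.033     ] 0.030576788711722206
idx [ 0.58391083 -0.01057332  0.033     ] 0.0302090349573511
side clip body [np.float64(0.03337296678480838), np.float64(0.029632608744746117)] idx end [ 0.59768655 -0.01041083  0.033     ] 0.03133268074103117
```

Seen from the top, the stop index (x≈146) and its clip (148) line up within about 0.5 mm. Next I release the wheel, lift and move to the jaw handle.

Emit:
carry_out:
  increments:
    - [0,[0,0,0],0]
    - [0,[0,0,0],0]
    - [0,[0,0,0],0]
    - [0,[0,0,0],0]
    - [0,[0,0,0],0]
    - [0,[0,0,0],0]
    - [0,[0,0,0],0]
    - [0,[0,0,0],0]

```text
time: 8.05
tool_pos: [0.5163, 0.102, 0.1233]
ee_rot: [-3.142, 0.0, 0.534]
wrist_force: [-0.8, 0.0, 0.0]
width: 0.0766
finger_force: 0.0
```

Emit:
carry_out:
  increments:
    - [0,[0,0,0],0]
    - [0,[0,0,0],0]
    - [0,[0,0,-20],0]
    - [0,[0,0,-40],0]
    - [0,[0,0,-30],0]
    - [0,[0,0,0],8.5]
    - [0,[0,0,0],8.5]
    - [0,[0,0,0],8.5]

```text
time: 8.85
tool_pos: [0.5166, 0.1021, 0.214]
ee_rot: [3.141, -0.001, 0.083]
wrist_force: [0.8, -0.3, 0.3]
width: 0.0938
finger_force: 0.0
```

Emit:
carry_out:
  increments:
    - [0,[0,0,0],8.5]
    - [0,[0,0,0],0]
    - [0,[0,0,0],0]

```text
time: 9.15
tool_pos: [0.5164, 0.1021, 0.2134]
ee_rot: [3.142, -0.0, -0.057]
wrist_force: [0.7, -0.1, 0.4]
width: 0.0939
finger_force: 0.0
```

```bash
python3 w.py .495 -.194 .18; python3 -c "
from h import *
for z in (.03,.04,.05,.06,.07): print(z,T(760,127,z),px2w('side',442,364,z))
uy=np.array([.0698,.9976,0]); print((T(735,220,.05)-T(622,220,.1))@uy)
"
```

```text
9.15 [0.5164 0.1021 0.2134] [179.9996  -0.0005  -3.245 ] [ 5.0082  2.0573 82.3188 -0.0005 95.6234 98.2532] [ 0.6681 -0.0758  0.4085] 0.09387804743044698 0.0
tool shift mm [ -4.6516 296.811   33.4416]
0.03 [ 0.55566385 -0.30114569  0.03      ] [ 0.56610947 -0.28528747  0.03      ]
0.04 [ 0.55423491 -0.29765875  0.04      ] [ 0.55943364 -0.2890583   0.04      ]
0.05 [ 0.55280597 -0.29417181  0.05      ] [ 0.55275781 -0.29282913  0.05      ]
0.06 [ 0.55137703 -0.29068487  0.06      ] [ 0.54608198 -0.29659995  0.06      ]
0.07 [ 0.54994808 -0.28719793  0.07      ] [ 0.53940615 -0.30037078  0.07      ]
-0.08074019399980917
```

Emit:
carry_out:
  increments:
    - [0,[0,40,0],0.8]
    - [0,[-1,45,0],0]
    - [0,[-1,45,0],0]
    - [0,[-1,45,0],0]
    - [0,[-1,45,0],0]
    - [0,[0,45,0],0]
    - [0,[0,32,0],0]
    - [0,[0,0,0],0]

```text
time: 9.95
tool_pos: [0.4904, -0.1976, 0.213]
ee_rot: [3.14, 0.001, -0.077]
wrist_force: [0.2, 0.1, -0.3]
width: 0.0936
finger_force: 0.0
```

```bash
python3 w.py .495 -.194 .090
```

```text
9.95 [ 0.4904 -0.1976  0.213 ] [179.9259   0.0417  -4.4056] [-28.0371   2.372   82.0378  -0.085   95.5986  66.3601] [ 0.2455  0.1019 -0.2696] 0.09364560458033902 0.0
tool shift mm [  4.3638  -4.1133 123.0381]
```

Emit:
carry_out:
  increments:
    - [0,[4,-4,13],0]
    - [0,[0,0,30],0]
    - [0,[0,0,30],0]
    - [0,[0,0,30],0]
    - [0,[0,0,20],0]
    - [0,[0,0,0],0]

```text
time: 10.55
tool_pos: [0.4931, -0.1868, 0.0858]
ee_rot: [-3.138, 0.008, -0.07]
wrist_force: [0.4, 0.3, -1.0]
width: 0.0937
finger_force: 0.0
```

Emit:
carry_out:
  increments:
    - [255,[0,0,0],0]
    - [255,[0,0,0],0]
    - [255,[0,0,0],0]
    - [255,[0,0,0],0]
    - [255,[0,0,0],0]
    - [255,[0,0,0],0]
    - [255,[0,0,0],0]
    - [255,[0,0,0],0]

```text
time: 11.35
tool_pos: [0.4954, -0.1902, 0.0905]
ee_rot: [3.142, -0.0, -0.074]
wrist_force: [-0.0, 0.0, -0.6]
width: 0.0334
finger_force: 0.0
```

Emit:
carry_out:
  increments:
    - [255,[0,0,0],0]
    - [255,[0,0,0],0]
    - [255,[0,0,0],0]
    - [255,[0,0,0],0]
    - [255,[0,0,0],0]
    - [255,[0,0,0],0]

```text
time: 11.95
tool_pos: [0.4952, -0.1934, 0.0904]
ee_rot: [3.135, -0.0, -0.075]
wrist_force: [-1.2, -7.9, -2.6]
width: 0.0151
finger_force: 30.0
```

Emit:
carry_out:
  increments:
    - [255,[0,6,0],0]
    - [255,[0,10,0],0]
    - [255,[0,10,0],0]
    - [255,[0,10,0],0]
    - [255,[0,10,0],0]
    - [255,[0,10,0],0]
    - [255,[0,4,0],0]
    - [255,[0,0,0],0]

```text
time: 12.75
tool_pos: [0.4915, -0.2459, 0.0903]
ee_rot: [-3.132, 0.0, -0.073]
wrist_force: [1.4, 10.0, 2.8]
width: 0.0151
finger_force: 30.0
```

Emit:
carry_out:
  increments:
    - [255,[0,0,0],0]
    - [255,[0,0,0],0]

```text
time: 12.95
tool_pos: [0.4916, -0.2455, 0.0904]
ee_rot: [-3.132, 0.0, -0.072]
wrist_force: [1.2, 10.3, 2.5]
width: 0.0153
finger_force: 30.0
```

```bash
python3 w.py; python3 -c "
from h import *
s=robot.snapshot('side'); t=robot.snapshot('top')
a=cv2.resize(s[255:325,350:450],None,fx=5,fy=5,interpolation=cv2.INTER_CUBIC)
b=cv2.resize(t[180:225,350:450],None,fx=5,fy=5,interpolation=cv2.INTER_CUBIC)
cv2.imwrite('pics/jw.png',np.vstack([a,b]))"
```

```text
12.95 [ 0.4916 -0.2455  0.0904] [-179.4683    0.014    -4.1279] [-32.7351   8.5804  89.4547   0.4644  82.232   61.329 ] [ 1.1531 10.2595  2.511 ] 0.015318925751026564 29.998057186603546
```

View pics/jw.png

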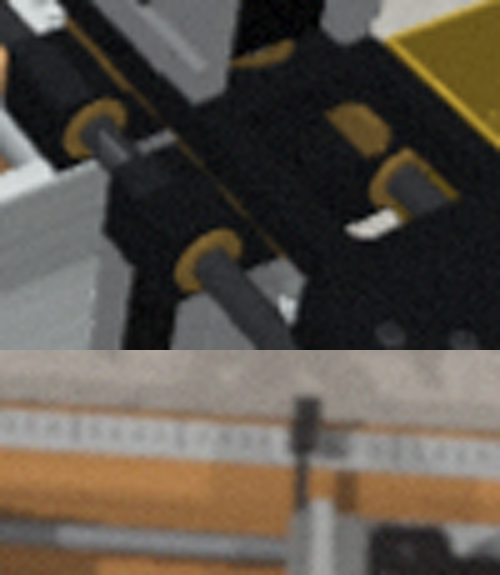

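```bash
python3 -c "
from h import *
uy=np.array([.0698,.9976,0])
f=lambda u,v,z:px2w('top',350+(u+.5)/5-.5,180+(v-350+.5)/5-.5,z)
for z in(.02,.03,.04): print('clip',z,f(306,410,z)@uy,f(305,440,z)@uy)
for p in((302,460),(301,495)): print('idx',f(*p,.045)@uy,f(*p,.045))
print('bar+80',np.array([.4916,-.2455,0])@uy+.08)
"
```

```text
clip 0.02 -0.1374916764084559 -0.13746444674583838
clip 0.03 -0.13551985959127885 -0.135492930361154
clip 0.04 -0.13354804277410182 -0.13352141397646963
idx -0.1314673064966635 [ 0.58402097 -0.17264632  0.045     ]
idx -0.13151501096665383 [ 0.56791064 -0.17156693  0.045     ]
bar+80 -0.13059712
```

The jaw index is about 4.5 mm short of its clip (top view: index x≈301, clip x≈306, parallax corrected).

Emit:
carry_out:
  increments:
    - [255,[0,2.5,0],0]
    - [255,[0,2.5,0],0]
    - [255,[0,0,0],0]
    - [255,[0,0,0],0]
    - [255,[0,0,0],0]
    - [255,[0,0,0],0]

```text
time: 13.65
tool_pos: [0.4912, -0.25, 0.0904]
ee_rot: [-3.131, 0.0, -0.072]
wrist_force: [1.2, 11.0, 2.5]
width: 0.0149
finger_force: 30.0
```

```bash
python3 w.py; python3 -c "
from h import *
t=robot.snapshot('top')
cv2.imwrite('pics/fin.png',cv2.resize(t[180:225,300:430],None,fx=6,fy=6,interpolation=cv2.INTER_CUBIC))"
```

```text
13.65 [ 0.4912 -0.25    0.0904] [-179.4216    0.0167   -4.1118] [-33.1722   8.8117  89.1903   0.5019  82.2938  60.8712] [ 1.2024 10.9886  2.4937] 0.014888058134344725 29.997868537902832
```

View pics/fin.png

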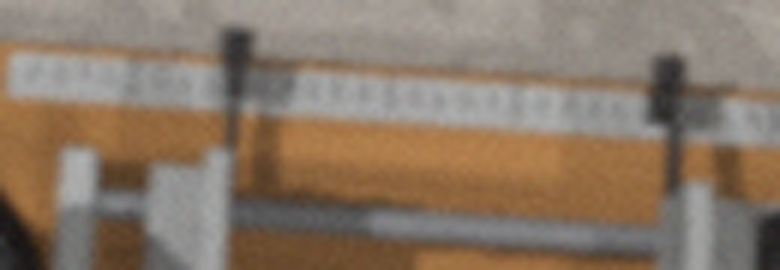

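Both indexes line up with their clips. The stop index is at x≈232 with its clip at 236, and the jaw index is at 674 with its clip at 667, which is level once parallax is corrected. Handing in.

```bash
python3 -c "
from bench import robot
print(robot.close_job())"
```

```text
the job is handed in; nothing more can be done
None
```

The job is handed in, with no verdict shown: by my camera measurements the end stop and the jaw are each within about 1 mm of their clips, the wheel is released, and the gripper is still holding the jaw at about 30 N.

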